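# Register a ceramic plate and close the print screen over it

### The arm

A 6-joint arm with a two-finger parallel gripper is mounted at the origin on a cart in front of the work surface, level with it; the furniture and walls round the work are solid. World frame = base frame: x ahead of the robot, y to its left, z up, the work surface at z = 0. Lengths are in mm, angles in rad, forces in N, time in s.
With the tool pointing down it reaches from about 275 to 725 mm from the base axis. Payload 5.6 kg.
Tool frame: the origin (TCP) lies on the centre line of the jaws, within the pads' length; the fingertips stand 11 mm ahead of it and the grasp point (between the pads) lies 8 mm behind it; z points along the fingers, y is the line along which they close (so a half turn about z gives the same grasp; the last joint's range is limited). The gripper opens to 85 mm and grips with 20 to 120 N. Pads are 22 mm wide; open, the fingers measure 114 mm over their backs; the gripper's body (76 mm by 85 mm) begins 54 mm behind the grasp point. The pads swing forward as they close: fully open they stand 13 mm farther back than shut.
Start: joints at [1.431, 0.255, 0.108, 0, -1.424, -0.285], TCP at [226.649, 501.122, 242.283] pointing down, gripper open.
Joint ranges: [-2.95, 2.95], [-1.21, 1.97], [-1.09, 1.5], [-2.87, 1.71], [-2.94, -0.07], [-3.05, 3.05]. Speed limits (rad/s): [2.57, 2.57, 3.14, 3.14, 3.14, 3.14].

### API

Orientations are given as a unit quaternion [x, y, z, w].
In Python, from plant import observe, snapshot, camera_model, order, search_frame, silhouettes gives the robot as it stands.
- The arm moves only by the tool apply_moves, never from a script. Its argument "series" is a list of rows, each a list of 3 entries, a list of its own where there are three numbers: the shift along the tool's x, y, z each as a share of 500 mm, from -1 to 1, then the turn, a rotation vector about the tool's x, y, z each as a share of 90 degrees, from -1 to 1, then the closure, from 0 (fully open) to 1 (shut). In form: [[[tx, ty, tz], [ax, ay, az], gripper], ...]. A call has 1 to 12 rows; each row shifts and turns the commanded pose from where the row before left it, along the tool's axes as they then stand; what a row does not reach is not made up. A row lasts 1/12 s, in which the tool goes at most 41.7 mm and 7.16 degrees, less where a joint would pass 70% of its speed; a pose out of reach is approached as far as the arm can. A call with a number of a shift or a turn outside -1 to 1 is refused whole. A call with a gripper value outside its range is refused whole. The fingers move at their own pace and stop on an object; "newtons" is the grip in N (left out, the last holds). Time passes only in rows, so rows that do not move let the fingers close. It gives the time, the measured TCP pose, the force, the opening and the grip force at its end, in the units of the state.
- observe(): the state, without advancing time (a new reading comes with each control period).
- snapshot(name): name is "side" or "top" or "wrist"; returns the picture (480x640x3 uint8, red, green, blue); there is no depth.
- camera_model(name): a dict with "mtx" (3x3 intrinsics, pixels), "k1" (the pictures are not rectified: a ray, as slopes to the right and down, at radius r is drawn at 1 + k1 r^2 times it, then the intrinsics apply), "extrinsics" (4x4, takes a point from camera to world coordinates). Camera axes: x right, y up, looking along -z (the intrinsics and any distortion apply to the point x, -y, -z); pixel columns grow to the right and rows downward; lengths in mm; the calibration is good to about 2 mm. A picture is of the moment at which its call begins: read the wrist's pose just before it. camera_model takes no time and is no camera call; for the wrist camera it gives the pose at the moment of the call.
- order.hand_in(): hands the job in; it is judged then, once.
Trained networks look in the newest picture that a camera, given by its name, has taken for a name from the list of things; names that differ only in an ending like _2 or _b are one class to them, and where a whole thing is asked for, a point or a joint stands for the part that bears it (a point fixed in the world has none). Each returns a list of dicts, best first, with "confidence" (0 to 1); they miss things now and then, are a little off and sometimes report something else, mostly with a low value. They report only what shows in the picture. A call takes as long as a camera call.
- search_frame(camera, query): "position" ([x, y, z] in mm, in the coordinates of the camera as it stood for that picture, good to about 4 mm: the middle of the surface that is visible of it).
- silhouettes(camera, query): "pixels" (480x640 bool, what is visible of it).
The state is a dict: "time": time; "qpos": joint angles; "qd": joint speeds; "effort": joint torques, N m; "ee_pos": TCP position; "tcp_rot": TCP orientation; "force": force on the tool from outside, world axes, zero at the start; "ft_torque": the same for the moment, N m; "width": opening from 0.0 (shut) to 1.0 (fully open); "gripper_force": force on a finger pad.
Only numpy, scipy, OpenCV 4.12 (cv2) and the standard library are available. Lean on these libraries where they do the work, as an engineer would, in place of code of your own. Each camera call takes 0.05 s, during which the arm holds its last target. There are 200 camera calls.

### The job

Get the white ceramic plate ready for printing: with closed fingertips pressed lightly on top of it, draw it toward you and to the right over the grey bed until it sits fully home and square against the two front register pins and the register pin at its right. Seat it by feel: the pins stand on strips that are only taped down and must not shift, and a hard knock or press would crack the plate. Then swing the raised wooden print screen down gently, touching only its wooden bars, until it rests flat over the plate, and let go, with the plate still home and the ink pot and the squeegee beside the bed left where they were.

Things in the scene. Friction and masses are not known exactly. Their poses are not given: they have to be found in the camera images.
- plate_centre (a point): centre (half-way up) of the loose white ceramic plate, 110 mm (its x) by 150 mm (its y) by 6 mm thick, about 0.25 kg, flat on the bed; too wide to grip; its far edge lies close to the hinge clamps. Friction: about 0.12 on bed and pins, 0.6 or more under fingertips. Pressing with 5 to 7 N draws it; with 9 N and more the fingers can drive it so hard on the pins that these shift. It breaks at 35 N.
- nest (a point): where the plate's centre lies when the plate is home on its three pins, its axes along this point's. Fixed to the printing bed, a fixed level grey slab 250 x 300 x 15 mm on rubber feet, 4 to 14 mm high each time: x points away from the robot, y to the left. Bed top 3 mm below, plate top 3 mm above. At the start the plate lies 26 to 44 mm off in +x and 6 to 22 mm in +y, turned up to 0.1 rad.
- front_strip_pin (a point): top of the left one of the two front register pins: upright steel studs, 8 mm in diameter, 4.5 mm high (lower than the plate), on a flat steel strip that is only taped down. It is centred 59 mm in -x and 50 mm in +y of the nest, the other front pin 100 mm to the right of it. The front edge of the plate rests on both.
- front_strip (a joint): how far (m) the front strip with its two pins has been shifted toward the robot (+) from where it was set: 0 at the start. It stays put under a push of up to 3.5 N and must not be shifted.
- side_strip_pin (a point): top of the third register pin, alike, on a short strip of its own taped down at the right of the plate: centred 79 mm in -y of the nest. The right edge of the plate rests on it.
- side_strip (a joint): how far (m) the side strip with its pin has been shifted to the right (+): 0 at the start. It too stays put under up to 3.5 N and must not be shifted.
- screen (a joint): hinge angle of the wooden print screen: 0 = down, flat over the plate on its stops; 1.5 to 1.7 (upright) at the start. A stiff hinge: the screen stays where it is left; moving it takes 2 to 7 N at the free bar. It swings down toward the robot about a level axis along the bed's y at the bed's far end.
- screen_bar (a point): middle of the free bar of the screen, on the face that is uppermost when the screen is down (it looks away from the robot while it is up). The screen is a wooden frame 166 x 219 mm of bars 26 mm wide, 29 mm thick. This point lies 13 mm from the free edge, 193 mm from the hinge line along the screen and 15.5 mm off it square to the screen. The mesh is stretched over the opposite face.
- hinge_line (a point): middle of the screen's hinge axis, fixed to the bed, 126 mm in +x of the nest and 22 mm above it; the axis runs along this point's y axis.
- ink_pot: black ink pot with screw lid, 56 mm in diameter, 63 mm high, standing beside the bed at its right; origin at the centre of its underside. A bystander.
- squeegee: wooden hand squeegee with a green blade, 80 x 105 x 19 mm, lying beside the bed at its left; origin at the centre of its underside. A bystander.

How it is judged:
By the outcome, as a careful person would: the job done as asked, in the order asked, and still so for the second after the job is handed in, with the robot touching nothing.
It also fails if it takes over 58 s, if anything falls off the work surface, if the arm or the gripper's body presses on something with over 40 N, if the wrist force passes 120 N, or if a joint passes its speed limit or range.

## Working session

There is one attempt and no reset: what is moved stays moved. The work goes in short steps, Python scripts to look and compute and a tool call to move; the robot and the scene stay as the last step left them, time stands still between calls to the robot, and variables do not carry over. Pictures are saved under pics/ and viewed, at most 10 in all, crops included, and the job is handed in when it is done.

Besides the shell and the picture viewer there is one more tool, called after "Call:" as name(argument=value, ...) on one line, values as JSON. apply_moves: Moves the arm, as the interface text tells. Shift numbers are shares of 500 mm and turn numbers shares of 90 degrees, none past 1 either way. Its arguments: {"type":"object","properties":{"series":{"type":"array"},"newtons":{"type":"number"}},"required":["series"]}

```bash
ls; mkdir -p pics; cat > h.py <<'E'
import numpy as np, cv2
from plant import observe, snapshot, camera_model, order, search_frame, silhouettes
def ray(cam,px):
    m=camera_model(cam) if isinstance(cam,str) else cam
    px=np.atleast_2d(np.asarray(px,float)); K=np.array(m["mtx"]); E=np.array(m["extrinsics"])
    u=cv2.undistortPoints(px.reshape(-1,1,2),K,np.array([m["k1"],0,0,0,0.])).reshape(-1,2)
    d=np.c_[u[:,0],-u[:,1],-np.ones(len(u))]@E[:3,:3].T
    return E[:3,3],d
def onz(cam,px,z):
    o,d=ray(cam,px); return o+d*((z-o[2])/d[:,2])[:,None]
def proj(cam,P):
    m=camera_model(cam) if isinstance(cam,str) else cam
    E=np.array(m["extrinsics"]); p=(np.atleast_2d(P)-E[:3,3])@E[:3,:3]
    p=p*[1,-1,-1]
    return cv2.projectPoints(p.reshape(-1,1,3),np.zeros(3),np.zeros(3),np.array(m["mtx"]),np.array([m["k1"],0,0,0,0.]))[0].reshape(-1,2)
def world(cam,p):
    E=np.array(camera_model(cam)["extrinsics"]); return E[:3,:3]@np.array(p)+E[:3,3]
def save(n,im): cv2.imwrite(f"pics/{n}.png",cv2.cvtColor(im,cv2.COLOR_RGB2BGR))
E
python3 - <<'E'
from h import *
np.set_printoptions(precision=1,suppress=True)
print(observe())
for c in("top","side"):
    im=snapshot(c); save(c+"0",im)
    m=camera_model(c); print(c,np.array(m["extrinsics"])[:3],np.array(m["mtx"])[0,0],m["k1"])
    for q in("plate_centre","front_strip_pin","side_strip_pin","screen_bar","ink_pot","squeegee"):
        print(q,[(round(r["confidence"],2),world(c,r["position"])) for r in search_frame(c,q)[:4]])
E
```

```text
pics
{'time': 0.0, 'qpos': array([ 1.4,  0.3,  0.1, -0. , -1.4, -0.3]), 'qd': array([ 0.,  0.,  0.,  0.,  0., -0.]), 'effort': array([  0. , -38.7,  23.8,   5.4,  -0. ,  -0. ]), 'ee_pos': array([226.4, 500.7, 241.4]), 'tcp_rot': array([ 1. , -0.2, -0. ,  0. ]), 'force': array([ 0.1, -0.2, -0.5]), 'ft_torque': array([ 0., -0., -0.]), 'gripper_force': 0.0, 'width': 0.9986689743014024}
top [[   0.     1.    -0.1  455.9]
 [  -1.     0.     0.    58.7]
 [   0.     0.1    1.  1154.4]] 499.25847970184236 0.027034498452801755
plate_centre [(0.82, array([514.2, -15.7,  37.9]))]
front_strip_pin [(0.56, array([419.7, -33.2,  24.4])), (0.55, array([436.8, 216.9,  19.1]))]
side_strip_pin [(0.57, array([513.7, -19.4,  35.9]))]
screen_bar [(0.65, array([616.8, -29.7, 243.2])), (0.43, array([440.3, 219.6,  16.4]))]
ink_pot [(0.79, array([ 498. , -276.2,   59.4]))]
squeegee [(0.79, array([438.5, 221.7,  17.4]))]
side [[ -1.    0.   -0.  530.7]
 [ -0.   -0.7   0.8 879. ]
 [  0.    0.8   0.7 783.9]] 541.4598196697299 -0.0847591643929367
plate_centre [(0.91, array([516.3, -12.8,  30.7]))]
front_strip_pin [(0.87, array([419.1, -27.9,  25.6]))]
side_strip_pin [(0.59, array([ 490.4, -120.7,   28.8]))]
screen_bar [(0.67, array([618. ,  46.2, 199.6]))]
ink_pot [(0.82, array([ 494.1, -264.9,   47.5])), (0.35, array([418.3, -29.3,  26.8]))]
squeegee [(0.76, array([441.6, 230.4,  18.7])), (0.38, array([ 494.9, -261.5,   45.9]))]
```

View pics/top0.png

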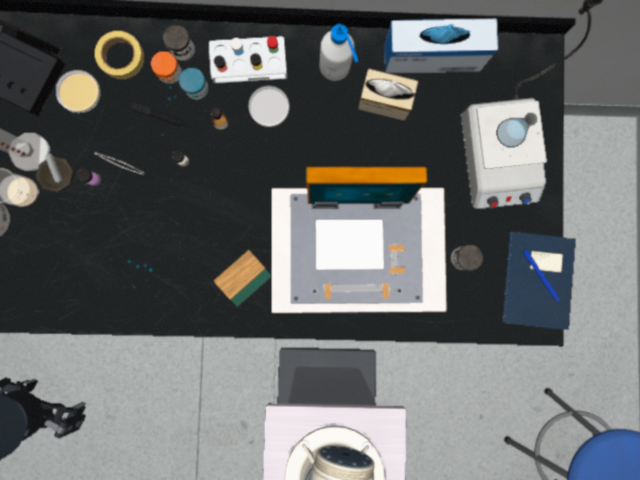

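View pics/side0.png

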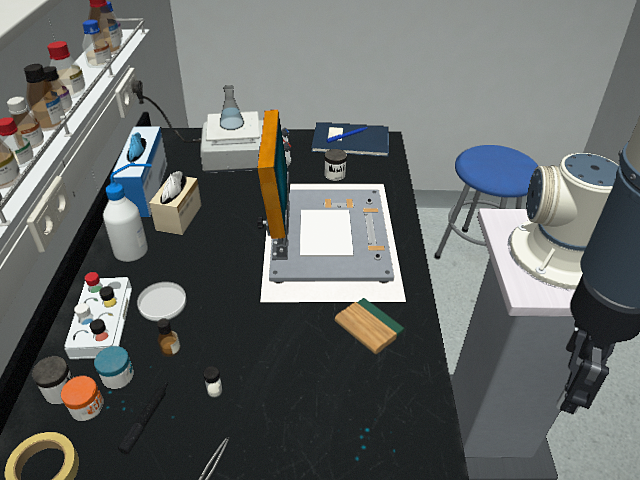

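```bash
cat >> h.py <<'E'
from scipy.spatial.transform import Rotation as R
def plan(target,yaw=None,Rt=None):
    s=observe(); Q=R.from_quat(s["tcp_rot"]); p=s["ee_pos"]
    if Rt is None: Rt=R.from_euler("z",yaw)*R.from_quat([1,0,0,0])
    d=Q.inv().apply(np.array(target)-p); rv=(Q.inv()*Rt).as_rotvec()
    print("pos",p.round(1),"toolx yaw",np.arctan2(*Q.as_matrix()[[1,0],0]).round(3),"shift mm",d.round(1),"share",(d/500).round(4),"turn share",(rv/(np.pi/2)).round(3), "F",s["force"].round(1),"t",s["time"])
E
python3 - <<'E'
from h import *
np.set_printoptions(precision=3,suppress=True)
s=observe(); M=np.eye(4);M[:3,:3]=R.from_quat(s["tcp_rot"]).as_matrix();M[:3,3]=s["ee_pos"]
print(M); m=camera_model("wrist"); print(np.linalg.inv(M)@m["extrinsics"],m["mtx"],m["k1"])
plan([420,-20,260],0.)
E
```

```text
[[  0.911  -0.412  -0.    226.657]
 [ -0.412  -0.911  -0.    501.108]
 [ -0.      0.     -1.    242.277]
 [  0.      0.      0.      1.   ]]
[[  -0.       0.966    0.258   64.535]
 [   1.      -0.       0.001    0.683]
 [   0.001    0.258   -0.966 -132.304]
 [   0.       0.       0.       1.   ]] [[361.253   0.    325.545]
 [  0.    361.253 240.646]
 [  0.      0.      1.   ]] -0.029062012038381668
pos [226.7 501.1 242.3] toolx yaw -0.425 shift mm [390.9 395.1 -17.7] share [ 0.782  0.79  -0.035] turn share [ 0.    0.   -0.27] F [ 0.3  0.5 -0.3] t 0.7
```

Call:
apply_moves(series=[[[0.0485,0.0416,-0.002],[0,0,0],1],[[0.0485,0.0416,-0.002],[0,0,0],1],[[0.0485,0.0416,-0.002],[0,0,0],1],[[0.0485,0.0416,-0.002],[0,0,0],1],[[0.0485,0.0416,-0.002],[0,0,0],1],[[0.0485,0.0416,-0.002],[0,0,0],1],[[0.0485,0.0416,-0.002],[0,0,0],1],[[0.0485,0.0416,-0.002],[0,0,0],1],[[0.0485,0.0416,-0.002],[0,0,0],1]])

```text
time: 1.45
ee_pos: [348.7, 239.1, 251.6]
tcp_rot: [0.978, -0.211, 0.0, -0.0]
force: [0.3, 0.1, 0.5]
width: 0.003
gripper_force: 0.0
```

Call:
apply_moves(series=[[[0.0485,0.0416,-0.002],[0,0,0],1],[[0.0485,0.0416,-0.002],[0,0,0],1],[[0.0485,0.0416,-0.002],[0,0,0],1],[[0.0485,0.0416,-0.002],[0,0,0],1],[[0.0485,0.0416,-0.002],[0,0,0],1],[[0.0485,0.0416,-0.002],[0,0,0],1],[[0.0485,0.0416,-0.002],[0,0,0],1],[[0.0485,0.0416,-0.002],[0,0,0],1],[[0.0485,0.0416,-0.002],[0,0,0],1]])

```text
time: 2.2
ee_pos: [470.5, -21.5, 260.6]
tcp_rot: [0.978, -0.211, 0.0, -0.0]
force: [0.2, 0.9, 0.2]
width: 0.004
gripper_force: 0.0
```

Call:
apply_moves(series=[[[0,0,0],[0,0,0.073],1],[[0,0,0],[0,0,0.073],1],[[0,0,0],[0,0,0.073],1],[[0,0,0],[0,0,0.073],1],[[0,0,0],[0,0,0.073],1],[[0,0,0],[0,0,0.073],1],[[0,0,0],[0,0,0.073],1],[[0,0,0],[0,0,0.073],1],[[0,0,0],[0,0,0.073],1],[[0,0,0],[0,0,0.073],1],[[0,0,0],[0,0,0],1]])

```text
time: 3.12
ee_pos: [470.0, -19.9, 260.4]
tcp_rot: [-0.705, 0.709, -0.0, 0.0]
force: [-0.0, -0.2, -0.5]
width: -0.001
gripper_force: 0.0
```

```bash
python3 - <<'E'
from h import *
np.set_printoptions(precision=1,suppress=True)
im=snapshot("wrist"); save("w0",cv2.resize(im,(800,600)))
np.save("w0.npy",im)
for q in("plate_centre","front_strip_pin","side_strip_pin","screen_bar"):
    print(q,[(round(r["confidence"],2),world("wrist",r["position"])) for r in search_frame("wrist",q)[:4]])
plan([470,-20,260],-np.pi/2)
E
```

```text
plate_centre [(0.83, array([521.5, -24.3,  33.6]))]
front_strip_pin [(0.88, array([425.8, -44.8,  29.4]))]
side_strip_pin [(0.8, array([ 490.9, -126.1,   30.9]))]
screen_bar [(0.57, array([607.7, -41.4, 195.6])), (0.23, array([ 489.9, -124.5,   29.8]))]
pos [470.  -19.9 260.3] toolx yaw -1.569 shift mm [0.1 0.  0.3] share [0. 0. 0.] turn share [-0.  0.  0.] F [ 0.4  0.3 -0.5] t 3.3667
```

View pics/w0.png

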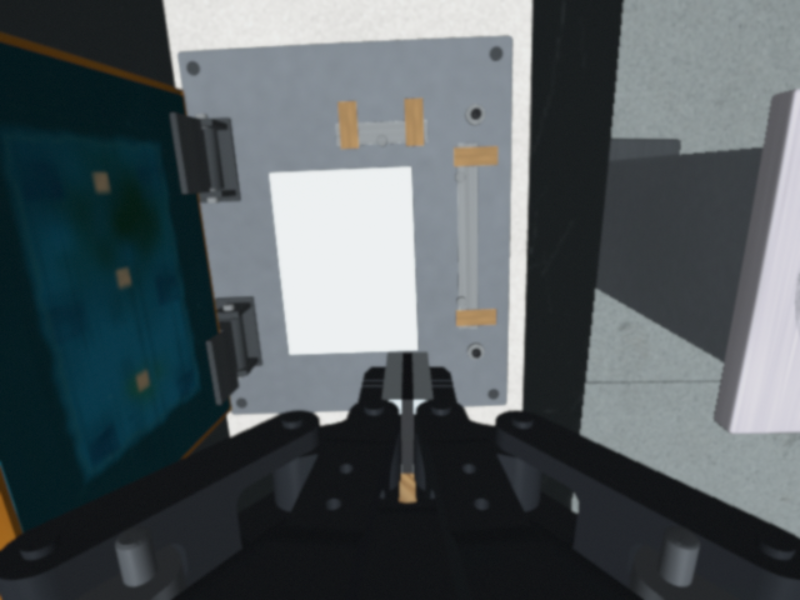

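```bash
python3 - <<'E'
from h import *
im=np.load("w0.npy")
a=cv2.resize(im[95:275,250:415],None,fx=3.6,fy=3.3,interpolation=cv2.INTER_CUBIC)  # placeholder scale
save("w0c",cv2.resize(im[90:270,210:420],(700,600),interpolation=cv2.INTER_CUBIC))
E
```

```text
(no output)
```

View pics/w0c.png

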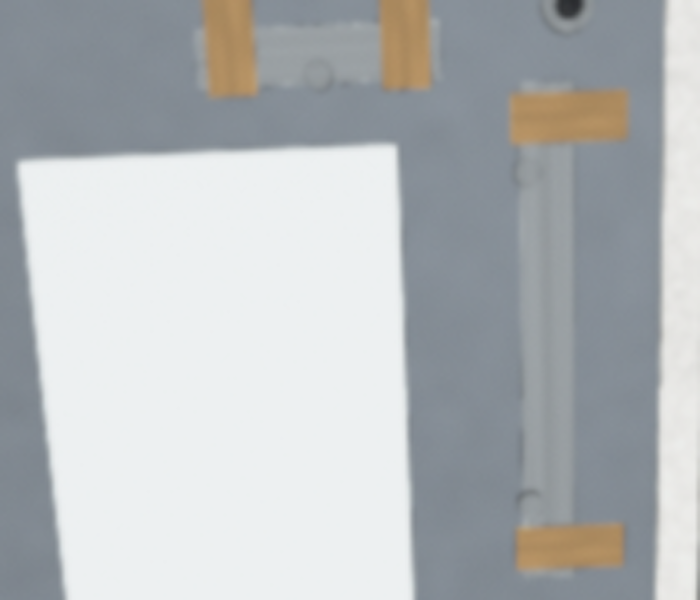

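```bash
python3 - <<'E'
from h import *
np.set_printoptions(precision=2,suppress=True)
im=np.load("w0.npy")
W=(im.min(2)>215).astype(np.uint8); W[:, :200]=0; W[:,345:]=0; W[:120]=0;W[300:]=0
cs=max(cv2.findContours(W,0,1)[0],key=cv2.contourArea)
ap=cv2.approxPolyDP(cs,8,True).reshape(-1,2)
print("poly px",ap.tolist())
pins=[[305.7,111.9],[368.1,141.6],[369.,240.9]]
for z in (22,26,30,34):
    P=onz("wrist",pins,z); d=P[2]-P[1]
    C=onz("wrist",cs.reshape(-1,2),z+1.5)[:,:2].astype(np.float32)
    r=cv2.minAreaRect(C)
    print(z,P[:,:2].ravel(),"pinsep",np.linalg.norm(d),"yaw",np.arctan2(-d[0],d[1]),"plate",r)
    a=np.arctan2(-d[0],d[1]); X=np.array([np.cos(a),np.sin(a)]);Y=np.array([-X[1],X[0]])
    print("  side rel to left pin (expect 59,-129):",(P[0]-P[2])[:2]@X,(P[0]-P[2])[:2]@Y,"nest",P[2][:2]+59*X-50*Y, "nest by side",P[0][:2]+79*Y)
E
```

```text
poly px [[327, 134], [216, 139], [232, 282], [333, 278]]
22 [ 489.11 -115.71  427.56  -87.83  423.43   14.13] pinsep 102.04321783787267 yaw 0.04050974376182755 plate ((519.8261108398438, -16.93091583251953), (111.50526428222656, 152.64315795898438), 2.327850580215454)
  side rel to left pin (expect 59,-129): 60.36691888516553 -132.39470557266063 nest [484.41 -33.44] nest by side [485.91 -36.78]
26 [ 488.9  -115.38  428.01  -87.8   423.93   13.06] pinsep 100.94181477687313 yaw 0.04050974376182747 plate ((519.2772827148438, -17.674171447753906), (110.29679870605469, 150.98890686035156), 2.3278489112854004)
  side rel to left pin (expect 59,-129): 59.71534878916105 -130.96570385096325 nest [484.9  -34.51] nest by side [485.7  -36.45]
30 [ 488.68 -115.06  428.46  -87.78  424.42   11.98] pinsep 99.84041171587357 yaw 0.0405097437618274 plate ((518.7284545898438, -18.417381286621094), (109.08842468261719, 149.3346710205078), 2.3278472423553467)
  side rel to left pin (expect 59,-129): 59.06377869315651 -129.53670212926585 nest [485.4  -35.59] nest by side [485.48 -36.12]
34 [ 488.47 -114.73  428.91  -87.75  424.91   10.9 ] pinsep 98.73900865487404 yaw 0.04050974376182789 plate ((518.1796264648438, -19.16064453125), (107.87995910644531, 147.68040466308594), 2.3278450965881348)
  side rel to left pin (expect 59,-129): 58.412208597152016 -128.1077004075685 nest [485.89 -36.67] nest by side [485.27 -35.8 ]
```

```bash
python3 - <<'E'
from h import *
np.set_printoptions(precision=2,suppress=True)
z=28.5
C=onz("wrist",[[327.5,134],[216,139],[232,283],[333.5,278.5]],z+1.5)[:,:2]
print("corners",C); n=["right edge(x dir)","far(y)","left","front(y)"]
for i in range(4):
    d=C[(i+1)%4]-C[i]; print(n[i],np.linalg.norm(d),np.arctan2(d[1],d[0]))
B=onz("wrist",[[512*.8,37*.8],[515*.8,402*.8],[180*.8,52*.8],[230*.8,413*.8]],24.5)[:,:2]
print("bed",B)
for a,b in((0,1),(0,2),(2,3),(1,3)): d=B[b]-B[a];print(np.linalg.norm(d),np.arctan2(d[1],d[0]))
E
```

```text
corners [[467.87 -94.79]
 [576.15 -90.22]
 [570.19  59.18]
 [461.03  53.7 ]]
right edge(x dir) 108.37127924110261 0.04219286455620472
far(y) 149.51162978921562 1.6106716190734975
left 109.29880460466687 -3.091460714122016
front(y) 148.6446281114273 -1.5247178280794726
bed [[ 392.49 -188.15]
 [ 372.13  107.44]
 [ 639.34 -178.75]
 [ 630.64  119.41]]
296.29213213848635 1.6395577587685422
247.02936832781955 0.03803922204618374
298.29411268259895 1.5999530349111595
258.7890183365283 0.04627007515815767
```

Call:
apply_moves(series=[[[0,-0.0115,0.052],[0,0,-0.025],1],[[0,-0.0115,0.052],[0,0,0],1],[[0,-0.0115,0.052],[0,0,0],1],[[0,-0.0115,0.052],[0,0,0],1],[[0,-0.0115,0.052],[0,0,0],1],[[0,-0.0115,0.052],[0,0,0],1],[[0,-0.0115,0.052],[0,0,0],1],[[0,-0.0115,0.052],[0,0,0],1],[[0,0,0.008],[0,0,0],1],[[0,0,0.004],[0,0,0],1],[[0,0,0],[0,0,0],1]])

```text
time: 4.28
ee_pos: [516.2, -18.4, 47.0]
tcp_rot: [0.721, -0.693, 0.0, -0.0]
force: [0.5, -0.3, 0.5]
width: 0.001
gripper_force: 0.0
```

Call:
apply_moves(series=[[[0,0,0.002],[0,0,0],1],[[0,0,0.002],[0,0,0],1],[[0,0,0.002],[0,0,0],1],[[0,0,0],[0,0,0],1]])

```text
time: 4.62
ee_pos: [516.5, -18.2, 44.2]
tcp_rot: [0.721, -0.693, 0.0, -0.001]
force: [-0.1, 0.5, 3.1]
width: 0.0
gripper_force: 1.3
```

Call:
apply_moves(series=[[[0,0,0.001],[0,0,0],1],[[0,0,0],[0,0,0],1]])

```text
time: 4.78
ee_pos: [516.7, -18.3, 44.2]
tcp_rot: [0.721, -0.693, 0.001, -0.001]
force: [-1.4, 1.9, 6.4]
width: -0.003
gripper_force: 3.5
```

Call:
apply_moves(series=[[[0,0,0.001],[0,0,0],1],[[0,0,0],[0,0,0],1]])

```text
time: 4.95
ee_pos: [516.9, -18.3, 44.1]
tcp_rot: [0.721, -0.693, 0.001, -0.001]
force: [-2.4, -0.0, 10.2]
width: 0.002
gripper_force: 5.0
```

Call:
apply_moves(series=[[[0,0,0.001],[0,0,0],1],[[0,0,0],[0,0,0],1]])

```text
time: 5.12
ee_pos: [517.2, -18.4, 44.1]
tcp_rot: [0.721, -0.693, 0.001, -0.001]
force: [-3.0, 0.8, 12.8]
width: 0.0
gripper_force: 6.4
```

Call:
apply_moves(series=[[[0,0,-0.002],[0,0,0],1],[[0,0,0],[0,0,0],1]])

```text
time: 5.28
ee_pos: [516.9, -18.3, 44.1]
tcp_rot: [0.721, -0.693, 0.001, -0.001]
force: [-1.0, 0.7, 7.8]
width: 0.0
gripper_force: 4.0
```

Call:
apply_moves(series=[[[0,0.002,-0.0006],[0,0,0],1],[[0.001,0.004,0],[0,0,0],1],[[0.0024,0.005,0],[0,0,0],1],[[0.0024,0.005,0],[0,0,0],1],[[0.0024,0.005,0],[0,0,0],1],[[0.0024,0.005,0],[0,0,0],1]])

```text
time: 5.78
ee_pos: [504.7, -23.9, 44.1]
tcp_rot: [0.721, -0.693, 0.001, -0.001]
force: [1.2, 1.6, 5.6]
width: 0.001
gripper_force: 3.0
```

Call:
apply_moves(series=[[[0.0024,0.005,0],[0,0,0],1],[[0.0024,0.005,0],[0,0,0],1],[[0.0024,0.005,0],[0,0,0],1],[[0.0024,0.005,0],[0,0,0],1],[[0.001,0.002,0],[0,0,0],1],[[0,0,0],[0,0,0],1]])

```text
time: 6.28
ee_pos: [493.6, -29.8, 44.1]
tcp_rot: [0.721, -0.693, 0.001, -0.001]
force: [1.5, 0.8, 6.3]
width: -0.004
gripper_force: 3.4
```

```bash
python3 - <<'E'
from h import *
im=snapshot("wrist"); np.save("w1.npy",im); print(observe()["ee_pos"],observe()["force"])
save("w1",cv2.resize(im[0:300,150:450],(600,600),interpolation=cv2.INTER_CUBIC))
E
```

```text
[493.5834754  -29.76793555  44.14950401] [1.06054035 0.24691317 6.99830181]
```

View pics/w1.png

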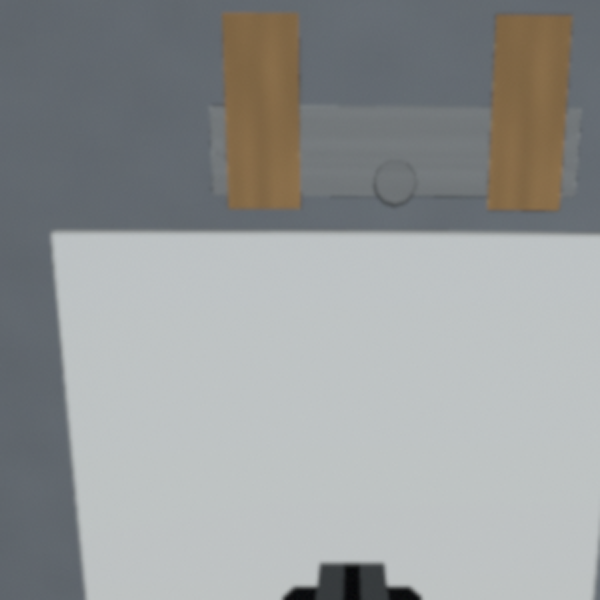

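```bash
python3 - <<'E'
from h import *
im=np.load("w1.npy")
save("w1b",cv2.resize(im[80:380,400:620],(588,800))[:600])
E
```

```text
(no output)
```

View pics/w1b.png

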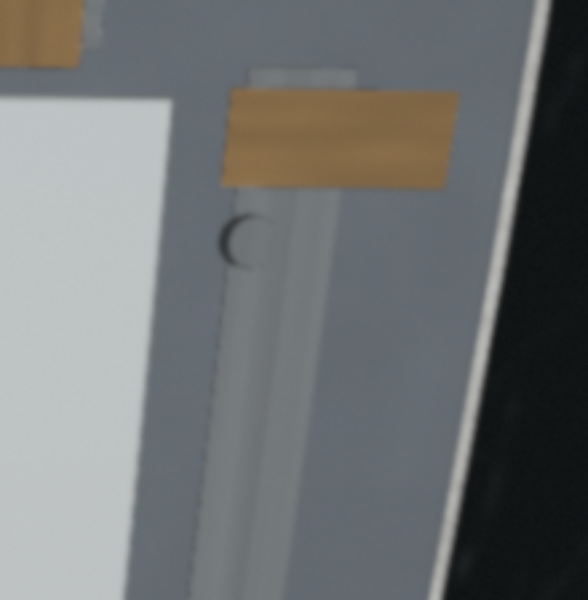

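Call:
apply_moves(series=[[[0,0.003,0],[0,0,0],1],[[0,0.003,0],[0,0,0],1],[[0,0.003,0],[0,0,0],1],[[0,0.002,0],[0,0,0],1]])

```text
time: 6.67
ee_pos: [488.4, -29.9, 44.1]
tcp_rot: [0.721, -0.693, 0.001, -0.001]
force: [1.3, 0.3, 5.6]
width: -0.005
gripper_force: 2.9
```

Call:
apply_moves(series=[[[0,0.001,0],[0,0,0],1],[[0,0.001,0],[0,0,0],1]])

```text
time: 6.83
ee_pos: [487.5, -30.0, 44.2]
tcp_rot: [0.721, -0.693, 0.001, -0.001]
force: [1.9, -0.1, 6.2]
width: -0.002
gripper_force: 2.9
```

Call:
apply_moves(series=[[[0,0.001,0],[0,0,0],1]])

```text
time: 6.92
ee_pos: [487.0, -30.0, 44.1]
tcp_rot: [0.721, -0.693, 0.001, -0.001]
force: [2.2, -0.1, 6.1]
width: -0.001
gripper_force: 2.9
```

Call:
apply_moves(series=[[[0,0.001,0],[0,0,0],1],[[0,0,0],[0,0,0],1]])

```text
time: 7.08
ee_pos: [486.4, -30.0, 44.1]
tcp_rot: [0.721, -0.693, 0.001, -0.001]
force: [2.0, 0.3, 6.0]
width: -0.003
gripper_force: 3.0
```

Call:
apply_moves(series=[[[0,0.0006,0],[0,0,0],1],[[0,0,0],[0,0,0],1]])

```text
time: 7.25
ee_pos: [486.1, -30.1, 44.1]
tcp_rot: [0.721, -0.693, 0.001, -0.001]
force: [1.2, -0.4, 6.7]
width: -0.003
gripper_force: 3.0
```

Just drag so far; continue in small steps.

Call:
apply_moves(series=[[[0,0.001,0],[0,0,0],1],[[0,0,0],[0,0,0],1]])

```text
time: 7.42
ee_pos: [485.7, -30.1, 44.1]
tcp_rot: [0.721, -0.693, 0.001, -0.001]
force: [2.1, 0.4, 5.4]
width: -0.001
gripper_force: 3.0
```

Call:
apply_moves(series=[[[0,0.001,0],[0,0,0],1],[[0,0,0],[0,0,0],1]])

```text
time: 7.58
ee_pos: [485.2, -30.1, 44.1]
tcp_rot: [0.721, -0.693, 0.001, -0.001]
force: [1.7, 0.4, 6.0]
width: 0.003
gripper_force: 3.0
```

```bash
python3 - <<'E'
from h import *
im=snapshot("wrist"); np.save("w2.npy",im); print(observe()["ee_pos"],observe()["force"])
a=cv2.resize(im[80:380,400:620],(440,600)); b=cv2.resize(im[80:170,200:380],(360,180))
c=np.zeros((600,800,3),np.uint8); c[:,:440]=a; c[:180,440:]=b; save("w2",c)
E
```

```text
[485.18336637 -30.08772357  44.14092599] [ 1.39471684 -0.14058622  5.17814439]
```

View pics/w2.png

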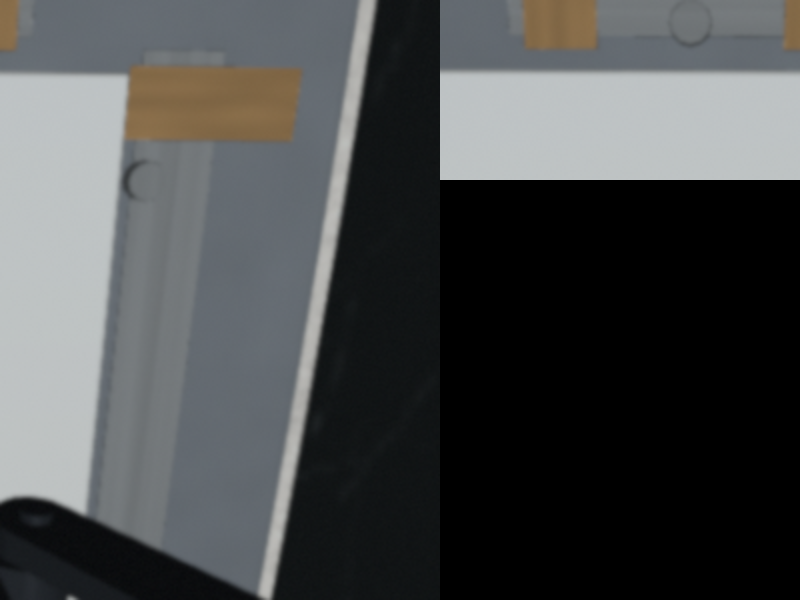

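Call:
apply_moves(series=[[[0,0.001,0],[0,0,0],1],[[0,0,0],[0,0,0],1]])

```text
time: 7.8
ee_pos: [484.7, -30.1, 44.1]
tcp_rot: [0.721, -0.693, 0.001, -0.001]
force: [1.9, -0.3, 5.9]
width: 0.002
gripper_force: 3.0
```

Call:
apply_moves(series=[[[0,0.0006,0],[0,0,0],1],[[0,0,0],[0,0,0],1]])

```text
time: 7.97
ee_pos: [484.4, -30.1, 44.2]
tcp_rot: [0.721, -0.693, 0.001, -0.001]
force: [1.5, -0.4, 6.4]
width: -0.0
gripper_force: 3.0
```

Call:
apply_moves(series=[[[0,0.0005,0],[0,0,0],1],[[0,0,0],[0,0,0],1]])

```text
time: 8.13
ee_pos: [484.2, -30.1, 44.1]
tcp_rot: [0.721, -0.693, 0.001, -0.001]
force: [2.0, 0.3, 6.7]
width: 0.005
gripper_force: 3.0
```

Call:
apply_moves(series=[[[0,0.0005,0],[0,0,0],1],[[0,0,0],[0,0,0],1]])

```text
time: 8.3
ee_pos: [483.9, -30.1, 44.1]
tcp_rot: [0.721, -0.693, 0.001, -0.001]
force: [2.4, -0.0, 5.0]
width: 0.002
gripper_force: 3.0
```

```bash
python3 - <<'E'
from h import *
F=[]
for i in range(4): snapshot("top"); F.append(observe()["force"])
print(np.mean(F,0).round(2),observe()["ee_pos"].round(2))
E
```

```text
[2.05 0.83 5.71] [483.91 -30.16  44.15]
```

Call:
apply_moves(series=[[[0,0.0005,0],[0,0,0],1],[[0,0,0],[0,0,0],1]])

```text
time: 8.67
ee_pos: [483.6, -30.1, 44.1]
tcp_rot: [0.721, -0.693, 0.001, -0.001]
force: [2.7, -0.6, 5.6]
width: -0.003
gripper_force: 3.0
```

```bash
cat > f.py <<'E'
from h import *
F=[]
for i in range(4): snapshot("top"); F.append(observe()["force"])
print(np.mean(F,0).round(2),observe()["ee_pos"].round(2),observe()["time"])
E
python3 f.py
```

```text
[ 1.95 -0.04  6.02] [483.66 -30.15  44.14] 8.8667
```

Call:
apply_moves(series=[[[0,0.0005,0],[0,0,0],1],[[0,0,0],[0,0,0],1]])

```text
time: 9.03
ee_pos: [483.4, -30.2, 44.1]
tcp_rot: [0.721, -0.693, 0.001, -0.001]
force: [2.2, 0.6, 5.9]
width: -0.002
gripper_force: 3.0
```

Call:
apply_moves(series=[[[0,0.0005,0],[0,0,0],1],[[0,0,0],[0,0,0],1]])

```text
time: 9.2
ee_pos: [483.2, -30.2, 44.2]
tcp_rot: [0.721, -0.693, 0.001, -0.001]
force: [2.3, -0.2, 5.1]
width: 0.002
gripper_force: 3.0
```

```bash
python3 f.py
```

```text
[1.6  0.06 5.84] [483.17 -30.18  44.16] 9.4
```

```bash
python3 - <<'E'
from h import *
im=snapshot("wrist"); np.save("w3.npy",im)
for n in("w2","w3"):
    g=np.load(n+".npy").mean(2)
    for r in (130,165,171,177,200,260,300): print(n,r,g[r-1:r+2,438:480].mean(0).astype(int))
E
```

```text
w2 130 [192 192 192 193 193 192 192 193 192 192 193 193 193 192 193 193 193 192
 193 192 192 192 192 187 168 136 111 101  99  99  99  99  99  99  99  99
  99  99  99  99  99  99]
w2 165 [192 193 193 193 193 193 192 192 192 192 192 192 193 193 193 192 193 193
 192 191 185 167 137 108  87  70  62  68  83  97 106 111 113 114 115 115
 115 116 117 117 116 115]
w2 171 [193 193 193 193 192 193 193 193 193 192 193 193 193 193 192 192 192 193
 192 188 174 145 111  80  61  64  84 103 112 114 114 113 114 114 115 115
 116 116 117 117 116 115]
w2 177 [193 193 193 193 193 193 193 193 193 193 193 193 193 193 193 192 193 193
 191 183 164 137 115 105  98  89  78  78  87  98 106 110 113 114 114 115
 116 116 116 116 115 114]
w2 200 [193 193 193 192 193 193 193 193 193 193 193 193 193 193 193 193 190 178
 155 128 113 109 108 107 108 111 116 117 117 118 120 121 122 121 122 121
 120 118 117 116 115 115]
w2 260 [192 192 192 192 192 192 193 192 193 192 190 180 157 129 112 106 105 104
 108 115 118 119 120 120 121 122 122 122 122 122 121 119 117 117 115 114
 113 113 113 115 117 119]
w2 300 [192 192 192 192 19
[... 705 characters left out ...]
 192 193 193 192 192 193 192 193 193 192 193 193 193 192 193 192
 190 182 161 124  92  88  98 106 110 112 114 115 115 116 116 116 116 115
 114 115 115 114 115 114]
w3 200 [193 192 193 192 193 193 193 192 192 193 193 193 192 193 192 192 189 178
 153 125 113 114 116 117 118 120 122 121 121 121 121 121 119 117 116 115
 115 114 114 113 113 115]
w3 260 [192 192 192 193 192 192 192 192 192 192 190 179 156 127 115 116 119 119
 120 120 121 121 122 122 122 121 120 118 117 115 115 113 113 113 115 117
 119 120 119 119 120 120]
w3 300 [192 192 192 192 192 191 189 178 154 126 115 117 119 120 120 120 120 121
 121 122 121 120 120 118 116 115 113 112 112 113 116 117 118 118 119 119
 119 119 119 119 119 119]
```

Call:
apply_moves(series=[[[0,0.0005,0],[0,0,0],1],[[0,0,0],[0,0,0],1]])

```text
time: 9.62
ee_pos: [483.1, -30.2, 44.1]
tcp_rot: [0.721, -0.693, 0.001, -0.001]
force: [2.9, -0.8, 5.1]
width: -0.003
gripper_force: 2.6
```

```bash
python3 f.py
```

```text
[ 3.05 -0.24  5.83] [483.08 -30.17  44.16] 9.8167
```

Call:
apply_moves(series=[[[0.001,0,0],[0,0,0],1],[[0.0015,0,0],[0,0,0],1],[[0.0015,0,0],[0,0,0],1],[[0.0015,0,0],[0,0,0],1]])

```text
time: 10.15
ee_pos: [483.1, -32.5, 44.1]
tcp_rot: [0.721, -0.693, 0.001, -0.002]
force: [1.5, 2.1, 6.6]
width: 0.0
gripper_force: 3.1
```

```bash
cat >> f.py <<'E'
print("torque",observe()["ft_torque"].round(3))
im=snapshot("wrist")
import sys; np.save(sys.argv[1],im)
g=im.mean(2)
def edge(v,t=155): i=np.where((v[:-1]>t)&(v[1:]<=t))[0]; return [round(float(k+(v[k]-t)/(v[k]-v[k+1])),2) for k in i]
for r in(130,200,300): print("front edge",r,edge(g[r-1:r+2,400:520].mean(0)))
for c in(200,300,330,380): print("right edge",c,edge(g[60:150,c-1:c+2].mean(1)[::-1]), "prof", g[60:125,c-1:c+2].mean(1).astype(int)[20:].tolist() if c==330 else "")
E
python3 f.py w4.npy
```

```text
[1.9  2.48 5.85] [483.11 -32.57  44.13] 10.35
torque [ 0.653 -0.621  0.019]
front edge 130 [62.58]
front edge 200 [55.94]
front edge 300 [45.96]
right edge 200 [33.34] prof 
right edge 300 [33.28] prof 
right edge 330 [33.22] prof [120, 120, 119, 119, 118, 118, 119, 119, 118, 118, 118, 119, 118, 117, 113, 112, 112, 111, 110, 108, 107, 107, 111, 116, 117, 111, 107, 107, 107, 107, 106, 107, 107, 107, 112, 134, 160, 180, 189, 192, 192, 192, 192, 192, 192]
right edge 380 [32.85] prof
```

```bash
python3 - <<'E'
from h import *
for n in("w3","w4"):
    g=np.load(n+".npy").mean(2); print(n,[ (c,g[70:122,c-1:c+2].mean(1).astype(int).tolist()) for c in (319,325,331)])
a,b=[np.load(n+".npy")[40:180,200:400] for n in("w3","w4")]
save("cmp",np.vstack([cv2.resize(a,(400,280)),cv2.resize(b,(400,280))]))
E
```

```text
w3 [(319, [121, 122, 122, 121, 121, 119, 119, 117, 118, 116, 112, 112, 113, 113, 114, 115, 116, 117, 117, 116, 115, 115, 115, 115, 114, 114, 114, 114, 114, 114, 110, 97, 86, 92, 103, 107, 108, 108, 108, 108, 108, 108, 108, 107, 112, 134, 162, 181, 190, 192, 193, 192]), (325, [121, 121, 121, 121, 121, 120, 119, 119, 118, 118, 115, 110, 107, 108, 110, 114, 116, 117, 117, 116, 116, 115, 115, 114, 114, 113, 112, 110, 104, 97, 91, 91, 98, 105, 107, 107, 108, 107, 107, 107, 108, 108, 107, 106, 111, 133, 161, 180, 190, 193, 193, 192]), (331, [120, 121, 121, 121, 120, 120, 119, 118, 118, 119, 119, 119, 118, 118, 119, 119, 119, 118, 117, 115, 112, 110, 110, 110, 111, 112, 112, 106, 102, 104, 106, 107, 107, 107, 107, 107, 107, 107, 107, 107, 107, 107, 106, 106, 112, 134, 161, 180, 189, 192, 192, 193])]
w4 [(319, [118, 118, 118, 118, 118, 119, 120, 121, 121, 121, 121, 120, 119, 118, 118, 117, 113, 110, 111, 113, 113, 114, 115, 116, 117, 117, 116, 115, 115, 115, 114, 114, 113, 114, 114, 114, 113, 106, 94, 90, 100, 106, 108, 108, 114, 134, 161, 180, 189, 192, 192, 192]), (325, [118, 118, 118, 118, 118, 119, 120, 121, 121, 122, 121, 120, 119, 118, 118, 118, 118, 114, 109, 106, 108, 112, 114, 116, 117, 117, 116, 115, 115, 115, 114, 114, 113, 111, 107, 101, 93, 90, 95, 103, 107, 108, 108, 107, 113, 134, 160, 180, 189, 192, 193, 192]), (331, [118, 118, 118, 118, 118, 119, 120, 121, 121, 121, 120, 120, 120, 119, 119, 118, 119, 119, 118, 118, 118, 120, 120, 119, 118, 117, 116, 115, 114, 113, 113, 113, 116, 120, 120, 113, 108, 107, 107, 107, 106, 107, 106, 107, 112, 133, 160, 180, 189, 192, 192, 192])]
```

View pics/cmp.png

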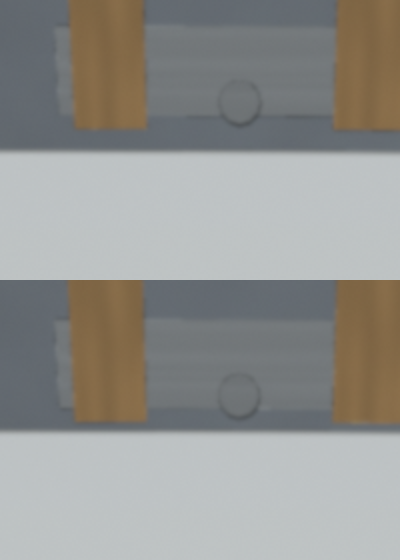

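Call:
apply_moves(series=[[[0.0015,0,0],[0,0,0],1],[[0.001,0,0],[0,0,0],1],[[0,0,0],[0,0,0],1]])

```text
time: 10.65
ee_pos: [483.2, -33.8, 44.1]
tcp_rot: [0.721, -0.693, 0.001, -0.002]
force: [1.9, 2.5, 5.9]
width: 0.003
gripper_force: 3.0
```

```bash
python3 f.py w5.npy
```

```text
[1.88 2.2  5.89] [483.16 -33.77  44.13] 10.85
torque [ 0.706 -0.567 -0.001]
front edge 130 [62.54]
front edge 200 [55.93]
front edge 300 [45.97]
right edge 200 [33.35] prof 
right edge 300 [33.28] prof 
right edge 330 [33.23] prof [121, 121, 121, 121, 121, 120, 119, 118, 118, 120, 119, 118, 118, 118, 117, 118, 117, 114, 113, 112, 112, 111, 110, 109, 108, 110, 111, 108, 103, 104, 106, 107, 107, 106, 112, 133, 161, 179, 189, 192, 192, 192, 192, 193, 193]
right edge 380 [32.74] prof
```

Call:
apply_moves(series=[[[0.0006,0,0],[0,0,0],1],[[0,0,0],[0,0,0],1]])

```text
time: 11.07
ee_pos: [483.2, -34.0, 44.1]
tcp_rot: [0.721, -0.693, 0.001, -0.002]
force: [1.4, 2.0, 5.6]
width: 0.001
gripper_force: 3.0
```

```bash
python3 f.py w5.npy; python3 -c "
import numpy as np
g=np.load('w5.npy').mean(2); print(g[95:122,315:326].mean(1).astype(int))"
```

```text
[1.74 1.72 6.31] [483.16 -34.03  44.13] 11.2667
torque [ 0.784 -0.573  0.034]
front edge 130 [62.54]
front edge 200 [55.92]
front edge 300 [45.96]
right edge 200 [33.35] prof 
right edge 300 [33.26] prof 
right edge 330 [33.2] prof [120, 121, 121, 121, 121, 120, 119, 118, 117, 118, 119, 119, 118, 118, 118, 118, 118, 117, 114, 113, 112, 110, 109, 108, 107, 108, 110, 111, 110, 107, 107, 107, 106, 107, 112, 133, 160, 179, 189, 192, 192, 192, 192, 192, 193]
right edge 380 [32.92] prof 
[113 115 116 117 117 116 115 115 115 114 114 113 113 113 112 108  99  92
  95 109 133 161 180 189 192 192 192]
```

Call:
apply_moves(series=[[[0.0006,0,0],[0,0,0],1],[[0,0,0],[0,0,0],1]])

```text
time: 11.48
ee_pos: [483.2, -34.3, 44.2]
tcp_rot: [0.721, -0.693, 0.001, -0.002]
force: [1.4, 2.9, 6.4]
width: -0.003
gripper_force: 3.1
```

Call:
apply_moves(series=[[[0.0006,0,0],[0,0,0],1],[[0,0,0],[0,0,0],1]])

```text
time: 11.65
ee_pos: [483.2, -34.6, 44.1]
tcp_rot: [0.721, -0.693, 0.001, -0.002]
force: [0.7, 1.9, 6.4]
width: 0.004
gripper_force: 3.1
```

Call:
apply_moves(series=[[[0.0004,0,0],[0,0,0],1],[[0,0,0],[0,0,0],1]])

```text
time: 11.82
ee_pos: [483.2, -34.8, 44.2]
tcp_rot: [0.721, -0.693, 0.001, -0.002]
force: [1.3, 2.9, 5.7]
width: -0.001
gripper_force: 3.1
```

```bash
python3 f.py w5.npy; python3 -c "
import numpy as np
g=np.load('w5.npy').mean(2); print(g[95:122,315:326].mean(1).astype(int))"
```

```text
[1.44 1.93 5.8 ] [483.21 -34.81  44.15] 12.0167
torque [ 0.791 -0.602 -0.025]
front edge 130 [62.54]
front edge 200 [55.91]
front edge 300 [45.95]
right edge 200 [33.33] prof 
right edge 300 [33.27] prof 
right edge 330 [33.19] prof [118, 119, 120, 121, 121, 121, 121, 120, 120, 118, 118, 118, 119, 119, 118, 118, 118, 118, 118, 116, 114, 113, 112, 112, 111, 109, 107, 108, 111, 112, 111, 108, 107, 107, 112, 133, 160, 179, 189, 192, 192, 193, 193, 192, 193]
right edge 380 [32.82] prof 
[111 113 113 114 115 116 116 116 116 115 115 114 114 114 113 113 112 108
 102 102 127 159 180 189 192 192 192]
```

Call:
apply_moves(series=[[[0.0005,0.0001,0],[0,0,0],1],[[0,0,0],[0,0,0],1]])

```text
time: 12.23
ee_pos: [483.2, -35.0, 44.2]
tcp_rot: [0.721, -0.693, 0.001, -0.002]
force: [2.1, 3.2, 5.4]
width: -0.001
gripper_force: 3.0
```

Call:
apply_moves(series=[[[0.0005,0.0001,0],[0,0,0],1],[[0,0,0],[0,0,0],1]])

```text
time: 12.4
ee_pos: [483.2, -35.1, 44.1]
tcp_rot: [0.721, -0.693, 0.001, -0.002]
force: [3.0, 3.6, 6.5]
width: -0.001
gripper_force: 3.1
```

```bash
python3 f.py w5.npy; python3 -c "
import numpy as np
g=np.load('w5.npy').mean(2); print(g[95:122,315:326].mean(1).astype(int))"
```

```text
[1.73 3.61 6.32] [483.21 -35.08  44.14] 12.6
torque [ 1.184 -0.582  0.014]
front edge 130 [62.55]
front edge 200 [55.92]
front edge 300 [45.97]
right edge 200 [33.22] prof 
right edge 300 [33.22] prof 
right edge 330 [33.11] prof [118, 118, 119, 120, 120, 121, 121, 121, 121, 119, 118, 118, 118, 119, 118, 119, 118, 119, 118, 118, 116, 115, 113, 113, 112, 111, 109, 108, 109, 110, 107, 105, 105, 106, 111, 130, 157, 178, 189, 192, 192, 192, 192, 193, 192]
right edge 380 [32.7] prof 
[110 112 113 113 115 116 117 116 116 115 115 115 114 114 113 113 113 112
 108 109 129 158 179 189 192 192 192]
```

Call:
apply_moves(series=[[[-0.0003,0.0003,0],[0,0,0],1],[[0,0,0],[0,0,0],1]])

```text
time: 12.82
ee_pos: [483.2, -35.0, 44.2]
tcp_rot: [0.721, -0.693, 0.001, -0.002]
force: [1.8, 3.2, 5.8]
width: 0.001
gripper_force: 2.7
```

Call:
apply_moves(series=[[[0,0.0003,0],[0,0,0],1],[[0,0,0],[0,0,0],1]])

```text
time: 12.98
ee_pos: [483.1, -35.1, 44.2]
tcp_rot: [0.721, -0.693, 0.001, -0.002]
force: [3.1, 3.9, 5.9]
width: 0.004
gripper_force: 2.7
```

```bash
python3 f.py w5.npy
```

```text
[2.83 2.26 5.45] [483.11 -35.08  44.13] 13.1833
torque [ 0.933 -1.033  0.014]
front edge 130 [62.37]
front edge 200 [55.74]
front edge 300 [45.77]
right edge 200 [33.11] prof 
right edge 300 [33.18] prof 
right edge 330 [33.04] prof [118, 118, 119, 120, 121, 121, 121, 120, 120, 119, 118, 118, 119, 119, 119, 118, 118, 118, 119, 118, 118, 116, 114, 111, 111, 109, 108, 108, 110, 112, 111, 108, 107, 106, 110, 128, 156, 177, 188, 192, 192, 192, 192, 193, 192]
right edge 380 [32.58] prof
```

Call:
apply_moves(series=[[[-0.0003,-0.0004,0],[0,0,0],1],[[0,0,-0.0006],[0,0,0],1],[[0,0,-0.0006],[0,0,0],1],[[0,0,-0.002],[0,0,0],1],[[0,0,-0.01],[0,0,0],1],[[0,0,-0.04],[0,0,0],1],[[-0.03,0.03,-0.05],[0,0,0],1],[[-0.03,0.03,-0.05],[0,0,0],1],[[-0.03,0.03,0],[0,0,0],1],[[-0.02,0.02,0],[0,0,0],1],[[0,0,0],[0,0,0],1]])

```text
time: 14.15
ee_pos: [421.7, 17.9, 119.6]
tcp_rot: [0.721, -0.693, -0.001, 0.001]
force: [-0.2, 0.1, -0.9]
width: -0.002
gripper_force: 0.0
```

```bash
python3 - <<'E'
from h import *
im=snapshot("wrist"); np.save("w6.npy",im); print(observe()["ee_pos"],observe()["force"])
print(proj("wrist",[[426.5,-88,31.5],[422.5,12,31.5],[489,-115,31.5]]))
save("w6",im)
E
```

```text
[422.70017266  17.36527568 119.55154156] [-5.76499576e-02 -4.45134847e-05 -5.13848380e-01]
[[324.92731703  71.21871347]
 [324.99474245 242.34103532]
 [212.80684464  14.03137065]]
```

View pics/w6.png

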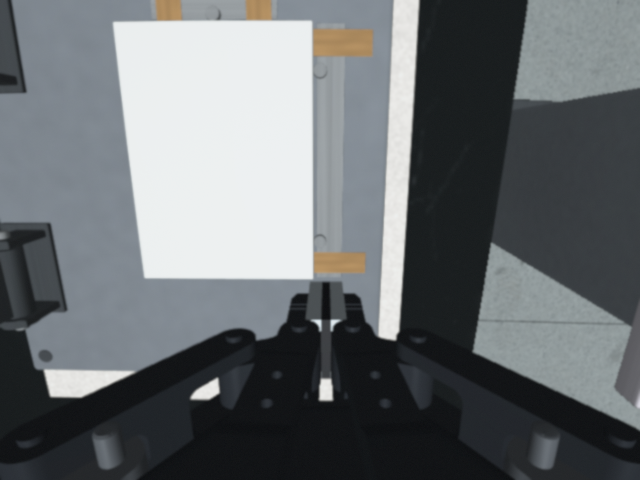

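```bash
python3 - <<'E'
from h import *
im=np.load("w6.npy"); g=im.mean(2)
for r in(71,240): print(r,[g[r+k,306:332].astype(int).tolist() for k in(-2,0,2)])
for r in (90,110,150,200,225): print(r,g[r-1:r+2,306:332].mean(0).astype(int).tolist())
print([g[4:28,c].astype(int).tolist() for c in(211,213,215)])
# edge line fit on plate top
v=[]
for r in range(30,270,4):
    p=g[r,300:325]; k=np.where((p[:-1]>175)&(p[1:]<=175))[0][0]; v.append((300+k+(p[k]-175)/(p[k]-p[k+1]),r))
P=onz("wrist",np.array(v),33)[:,:2]; f=np.polyfit(P[:,1],P[:,0],1); print("edge slope",f,"resid",(P[:,0]-np.polyval(f,P[:,1])).std())
E
```

```text
71 [[238, 238, 238, 238, 235, 223, 189, 156, 148, 150, 151, 151, 153, 153, 154, 155, 154, 153, 150, 148, 144, 147, 151, 152, 151, 151], [238, 238, 238, 238, 235, 223, 188, 153, 146, 149, 151, 151, 152, 153, 153, 155, 155, 152, 150, 144, 138, 141, 149, 152, 152, 152], [238, 238, 238, 238, 235, 223, 187, 147, 137, 144, 149, 151, 152, 153, 154, 155, 155, 152, 146, 137, 132, 142, 150, 152, 151, 151]]
240 [[239, 239, 239, 239, 238, 234, 213, 161, 131, 135, 144, 150, 153, 154, 155, 154, 151, 143, 132, 130, 142, 150, 150, 150, 152, 153], [239, 239, 239, 239, 238, 234, 214, 165, 144, 149, 151, 152, 154, 155, 155, 156, 155, 152, 146, 139, 141, 147, 150, 150, 151, 153], [239, 239, 239, 239, 238, 234, 214, 167, 148, 151, 152, 152, 153, 155, 156, 156, 155, 153, 150, 147, 147, 149, 150, 150, 151, 153]]
90 [238, 238, 238, 238, 235, 225, 194, 157, 143, 142, 143, 150, 154, 156, 159, 160, 161, 161, 160, 158, 156, 153, 153, 151, 151, 151]
110 [238, 238, 239, 238, 237, 228, 198, 158, 142, 141, 142, 150, 155, 158, 160, 161, 162, 162, 161, 159, 156, 154, 153, 152, 151, 151]
150 [239, 239, 239, 239, 237, 231, 205, 160, 139, 138, 142, 151, 158, 160, 161, 161, 162, 162, 161, 159, 157, 155, 153, 151, 151, 153]
200 [239, 239, 239, 239, 238, 233, 211, 161, 139, 138, 142, 153, 159, 159, 158, 158, 159, 160, 160, 159, 156, 153, 151, 150, 150, 153]
225 [239, 239, 239, 239, 238, 233, 213, 164, 139, 137, 141, 152, 158, 158, 156, 156, 158, 159, 160, 159, 156, 153, 151, 150, 151, 153]
[[154, 150, 149, 149, 150, 152, 153, 153, 152, 152, 151, 150, 150, 150, 151, 163, 192, 222, 233, 236, 237, 237, 237, 237], [153, 150, 149, 149, 150, 152, 154, 154, 153, 152, 151, 150, 150, 150, 151, 161, 190, 222, 233, 236, 237, 237, 237, 237], [154, 152, 147, 147, 149, 152, 153, 153, 152, 152, 150, 150, 148, 146, 142, 149, 182, 220, 233, 237, 237, 237, 237, 237]]
edge slope [-3.40004936e-02  4.30515433e+02] resid 0.037943651126240915
```

```bash
python3 - <<'E'
from h import *
im=np.load("w6.npy"); g=im.mean(2)
# circle template matching of pins: project 8mm circle at z=31.5, maximise |gradient| on visible robot-side arc
gx=cv2.Sobel(g,cv2.CV_64F,1,0); gy=cv2.Sobel(g,cv2.CV_64F,0,1); G=np.hypot(gx,gy).astype(np.float32)
m=camera_model("wrist"); th=np.linspace(np.pi/2+.35,3*np.pi/2-.35,40)
res=[]
for c0,z in (((426.5,-88),31.5),((422.5,12),31.5)):
    best=(-1,)
    for dx in np.arange(-5,5.01,.15):
        for dy in np.arange(-5,5.01,.3):
            c=np.array([c0[0]+dx,c0[1]+dy]); q=np.c_[c+4*np.c_[np.cos(th),np.sin(th)],np.full(40,z)]
            p=proj(m,q).astype(np.float32)
            s=cv2.remap(G,p[:,0].copy(),p[:,1].copy(),1).mean()
            if s>best[0]: best=(s,*c)
    res.append(best); print(best)
a=np.array(res)[:,1:]; d=a[1]-a[0]; print("sep",np.hypot(*d),"yaw",np.arctan2(-d[0],d[1]))
f=[-0.0340005,430.515]
for c in a: print("edge gap",(f[0]*c[1]+f[1]-c[0])/np.hypot(1,f[0])-4)
for y in (60,100,140,180,200,220):
    pass
# strip far-side (robot side) edge slope
v=[]
for r in list(range(88,225,4)):
    p=g[r-1:r+2,334:352].mean(0); k=np.argmax(np.abs(np.diff(p))); dd=np.abs(np.diff(p))[max(k-2,0):k+3]; v.append((334+max(k-2,0)+.5+(dd*np.arange(len(dd))).sum()/dd.sum(),r))
P=onz(m,np.array(v),28)[:,:2]; F=np.polyfit(P[:,1],P[:,0],1); print("strip slope",F,(P[:,0]-np.polyval(F,P[:,1])).std())
E
```

```text
(np.float32(52.904884), np.float64(429.3), np.float64(-87.9))
(np.float32(58.256763), np.float64(426.8), np.float64(9.7))
sep 97.63201319239505 yaw 0.025609154222542025
edge gap 0.20121627698613676
edge gap -0.6167598554690867
strip slope [-3.37883780e-02  4.12586688e+02] 0.14895171328053963
```

```bash
python3 - <<'E'
from h import *
np.set_printoptions(precision=1,suppress=True)
im=snapshot("top"); g=im.astype(int)
for c in(330,366,405): print(c,[tuple(x) for x in g[160:190,c].tolist()][::2])
print(onz("top",[[307,168],[427,168],[366,168],[366,183]],258))
E
```

```text
330 [(32, 33, 35), (29, 35, 35), (33, 36, 38), (89, 58, 26), (198, 118, 0), (209, 123, 0), (209, 124, 0), (204, 119, 0), (199, 116, 0), (197, 113, 0), (193, 111, 0), (152, 89, 0), (36, 42, 41), (2, 36, 41), (3, 47, 60)]
366 [(30, 34, 34), (33, 35, 36), (31, 32, 34), (75, 51, 31), (191, 113, 0), (213, 127, 0), (210, 124, 0), (209, 124, 0), (210, 125, 0), (206, 121, 0), (199, 115, 0), (153, 90, 0), (38, 42, 40), (5, 35, 40), (0, 47, 58)]
405 [(31, 33, 34), (29, 34, 36), (31, 32, 35), (78, 53, 28), (192, 114, 0), (210, 124, 0), (210, 122, 0), (212, 124, 0), (214, 127, 0), (214, 127, 0), (215, 128, 0), (159, 103, 2), (35, 42, 37), (2, 29, 33), (3, 34, 39)]
[[ 641.6   76.6  258. ]
 [ 648.6 -141.7  258. ]
 [ 645.1  -30.4  258. ]
 [ 617.6  -31.1  258. ]]
```

Call:
apply_moves(series=[[[0,0,-0.06],[0,0,0],1],[[0,0,-0.072],[0,0,0],1],[[0,0,-0.072],[0,0,0],1],[[0,0,-0.072],[0,0,0],1],[[0,0,-0.072],[0,0,0],1],[[0,0,-0.02],[0,0,0],1]])

```text
time: 14.75
ee_pos: [426.4, 16.4, 309.0]
tcp_rot: [0.72, -0.694, 0.003, -0.003]
force: [0.1, -0.3, 0.1]
width: 0.005
gripper_force: 0.0
```

Call:
apply_moves(series=[[[0.0142,-0.0643,0],[0,0,0],1],[[0.0142,-0.0643,0],[0,0,0],1],[[0.0142,-0.0643,0],[0,0,0],1],[[0.0142,-0.0643,0],[0,0,0],1],[[0.0142,-0.0643,0],[0,0,0],1],[[0.0142,-0.0643,0],[0,0,0],1],[[0.0142,-0.0643,0],[0,0,0],1],[[0.0142,-0.0643,0],[0,0,0],1],[[0,0,0],[0,0,0],1],[[0,0,0],[0,0,0],1]])

```text
time: 15.58
ee_pos: [684.9, -30.8, 298.3]
tcp_rot: [0.72, -0.694, -0.002, 0.003]
force: [-0.9, -0.5, -0.5]
width: -0.002
gripper_force: 0.0
```

```bash
python3 - <<'E'
from h import *
s=observe();print(s["qpos"].round(2),s["ee_pos"],s["force"],s["tcp_rot"],s["time"])
save("s1",snapshot("side")[60:360,180:480])
E
```

```text
[ 0.18  0.55  0.7  -0.   -1.73 -0.15] [684.94434911 -30.81527312 298.33109863] [-0.91113715 -0.53214229 -0.49223519] [ 0.7199864  -0.69397752 -0.00244047  0.00297157] 15.5833
```

View pics/s1.png

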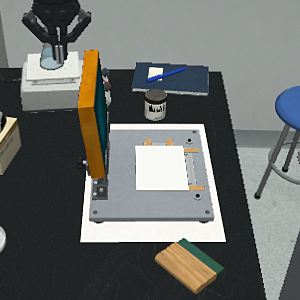

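Call:
apply_moves(series=[[[0,0,0.03],[0,0,0],1],[[0,0,0.03],[0,0,0],1],[[0,0,0.032],[0,0,0],1],[[0,0.01,0],[0,0,0],1],[[0,0.01,0],[0,0,0],1],[[0,0,0],[0,0,0],1]])

```text
time: 16.13
ee_pos: [672.6, -30.4, 260.5]
tcp_rot: [0.721, -0.693, 0.001, -0.001]
force: [0.6, -1.0, 1.4]
width: 0.002
gripper_force: 0.0
```

Call:
apply_moves(series=[[[0,0.006,0],[0,0,0],1],[[0,0.006,0],[0,0,0],1],[[0,0.006,0],[0,0,0],1]])

```text
time: 16.38
ee_pos: [664.4, -30.3, 258.6]
tcp_rot: [0.721, -0.693, 0.0, -0.001]
force: [-0.8, -0.5, 0.6]
width: 0.005
gripper_force: 0.0
```

Call:
apply_moves(series=[[[0,0.006,0],[0,0,0],1],[[0,0.006,0],[0,0,0],1],[[0,0.006,0],[0,0,0],1]])

```text
time: 16.63
ee_pos: [656.4, -30.6, 258.5]
tcp_rot: [0.721, -0.693, 0.001, -0.001]
force: [3.3, -0.0, 4.0]
width: 0.001
gripper_force: 2.4
```

Call:
apply_moves(series=[[[0,0.003,0],[0,0,0],1],[[0,0.003,0],[0,0,0],1]])

```text
time: 16.8
ee_pos: [653.3, -30.7, 258.9]
tcp_rot: [0.721, -0.693, 0.001, -0.001]
force: [3.6, 1.3, 5.6]
width: 0.0
gripper_force: 2.8
```

```bash
cat > s.py <<'E'
from h import *
np.set_printoptions(precision=1,suppress=True)
im=snapshot("top"); s=observe(); print(s["ee_pos"],s["force"],s["ft_torque"],s["time"])
hsv=cv2.cvtColor(im,cv2.COLOR_RGB2HSV)
M=((hsv[...,0]>12)&(hsv[...,0]<22)&(hsv[...,1]>220)&(hsv[...,2]>110)); M[:150]=0;M[330:]=0;M[:,:290]=0;M[:,440:]=0
for c in(320,335,345,395,405,415):
    r=np.where(M[:,c])[0]; print(c,r.min(),r.max(),end="; ") if len(r) else None
ii=snapshot("side"); h2=cv2.cvtColor(ii,cv2.COLOR_RGB2HSV)
N=((h2[...,0]>12)&(h2[...,0]<22)&(h2[...,1]>220)&(h2[...,2]>110)); N[:,:200]=0; N[:80]=0;N[300:]=0;N[:,420:]=0
cs=max(cv2.findContours(N.astype(np.uint8),0,1)[0],key=cv2.contourArea)
print("\nside",cv2.approxPolyDP(cs,5,True).reshape(-1,2).tolist())
E
python3 s.py
```

```text
[653.  -30.8 259. ] [4.4 0.7 4.2] [ 0.2 -1.3  0. ] 16.85
320 171 186; 335 171 185; 345 170 185; 395 171 185; 405 171 186; 415 171 185; 
side [[262, 168], [271, 234], [283, 237], [277, 170]]
```

```bash
python3 - <<'E'
import numpy as np
np.set_printoptions(suppress=True)
th=np.concatenate([np.linspace(1.62,0.22,57),np.linspace(.2,.0,14)])
r=196+7*(1.62-th)/1.62
X=-r*np.cos(th)+15.5*np.sin(th)+14; Z=52+r*np.sin(th)+15.5*np.cos(th)+11
print("start",X[0]+611.4,Z[0])
d=np.c_[th[1:],-np.diff(X)/500,-np.diff(Z)/500,X[1:]+611.4,Z[1:]]
for k in d: print("%.3f [0,%.4f,%.4f] X %.0f Z %.0f"%tuple(k))
E
```

```text
start 650.5212701189705 258.00044048055304
1.595 [0,0.0098,-0.0014] X 646 Z 259
1.570 [0,0.0098,-0.0011] X 641 Z 259
1.545 [0,0.0098,-0.0009] X 636 Z 260
1.520 [0,0.0098,-0.0006] X 631 Z 260
1.495 [0,0.0099,-0.0004] X 626 Z 260
1.470 [0,0.0099,-0.0001] X 621 Z 260
1.445 [0,0.0099,0.0001] X 616 Z 260
1.420 [0,0.0099,0.0004] X 611 Z 260
1.395 [0,0.0099,0.0006] X 606 Z 260
1.370 [0,0.0099,0.0009] X 601 Z 259
1.345 [0,0.0098,0.0011] X 596 Z 259
1.320 [0,0.0098,0.0014] X 591 Z 258
1.295 [0,0.0098,0.0016] X 587 Z 257
1.270 [0,0.0097,0.0019] X 582 Z 256
1.245 [0,0.0097,0.0021] X 577 Z 255
1.220 [0,0.0097,0.0023] X 572 Z 254
1.195 [0,0.0096,0.0026] X 567 Z 253
1.170 [0,0.0095,0.0028] X 562 Z 251
1.145 [0,0.0095,0.0031] X 558 Z 250
1.120 [0,0.0094,0.0033] X 553 Z 248
1.095 [0,0.0093,0.0035] X 548 Z 246
1.070 [0,0.0092,0.0038] X 544 Z 244
1.045 [0,0.0091,0.0040] X 539 Z 242
1.020 [0,0.0090,0.0042] X 535 Z 240
0.995 [0,0.0089,0.0045] X 530 Z 238
0.970 [0,0.0088,0.0047] X 526 Z 236
0.945 [0,0.0087,0.0049] X 521 Z 233
0.920 [0,0.0086,0.0051] X 517 Z 231
0.895 [0,0.0085,0.0053] X 513 Z 228
0.870 [
[... 761 characters left out ...]
045,0.0091] X 441 Z 146
0.320 [0,0.0042,0.0092] X 439 Z 141
0.295 [0,0.0040,0.0093] X 437 Z 136
0.270 [0,0.0038,0.0094] X 435 Z 132
0.245 [0,0.0035,0.0095] X 433 Z 127
0.220 [0,0.0033,0.0096] X 432 Z 122
0.200 [0,0.0025,0.0077] X 430 Z 118
0.185 [0,0.0018,0.0060] X 429 Z 115
0.169 [0,0.0017,0.0060] X 429 Z 112
0.154 [0,0.0016,0.0060] X 428 Z 109
0.138 [0,0.0015,0.0061] X 427 Z 106
0.123 [0,0.0014,0.0061] X 426 Z 103
0.108 [0,0.0013,0.0061] X 426 Z 100
0.092 [0,0.0012,0.0061] X 425 Z 97
0.077 [0,0.0011,0.0062] X 425 Z 94
0.062 [0,0.0010,0.0062] X 424 Z 91
0.046 [0,0.0009,0.0062] X 424 Z 88
0.031 [0,0.0008,0.0062] X 423 Z 85
0.015 [0,0.0008,0.0062] X 423 Z 82
0.000 [0,0.0007,0.0062] X 422 Z 78
```

Call:
apply_moves(series=[[[0,0.008,0],[0,0,0],1],[[0,0.0098,0],[0,0,0],1],[[0,0.0098,0],[0,0,0],1],[[0,0.0098,0],[0,0,0],1],[[0,0.0098,0],[0,0,0],1],[[0,0.0099,0],[0,0,0],1]])

```text
time: 17.4
ee_pos: [624.2, -32.1, 258.6]
tcp_rot: [0.721, -0.693, 0.001, -0.0]
force: [2.6, -0.1, 5.1]
width: -0.001
gripper_force: 2.4
```

```bash
python3 s.py
```

```text
[623.4 -32.1 258.7] [ 2.4 -0.2  3. ] [-0.  -0.7  0. ] 17.45
320 187 202; 335 187 202; 345 187 201; 395 187 201; 405 187 202; 415 187 202; 
side [[279, 168], [275, 235], [286, 237], [293, 169]]
```

Call:
apply_moves(series=[[[0,0.0099,0.0001],[0,0,0],1],[[0,0.0099,0.0004],[0,0,0],1],[[0,0.0099,0.0006],[0,0,0],1],[[0,0.0099,0.0009],[0,0,0],1],[[0,0.0098,0.0011],[0,0,0],1],[[0,0.0098,0.0014],[0,0,0],1],[[0,0.0098,0.0016],[0,0,0],1],[[0,0.0097,0.0019],[0,0,0],1],[[0,0.0097,0.0021],[0,0,0],1],[[0,0.0097,0.0023],[0,0,0],1]])

```text
time: 18.33
ee_pos: [574.3, -33.8, 251.3]
tcp_rot: [0.721, -0.693, -0.0, 0.0]
force: [2.1, -0.2, 3.2]
width: -0.002
gripper_force: 1.4
```

```bash
python3 s.py
```

```text
[573.5 -33.8 251.1] [ 1.2 -0.1  1. ] [-0.2 -0.3  0. ] 18.3833
335 220 228; 345 219 228; 395 219 228; 405 216 228; 415 212 228; 
side [[319, 122], [307, 128], [303, 146], [295, 143], [285, 171], [284, 237], [294, 237], [321, 175], [307, 171], [292, 195], [302, 151], [303, 172], [321, 173]]
```

Call:
apply_moves(series=[[[0,0.0096,0.0012],[0,0,0],1],[[0,0.0095,0.0014],[0,0,0],1],[[0,0.0095,0.0018],[0,0,0],1],[[0,0.0094,0.0025],[0,0,0],1],[[0,0.0093,0.003],[0,0,0],1],[[0,0.0092,0.0038],[0,0,0],1],[[0,0.0091,0.004],[0,0,0],1],[[0,0.009,0.0042],[0,0,0],1],[[0,0.0089,0.0045],[0,0,0],1],[[0,0.0088,0.0047],[0,0,0],1],[[0,0.0087,0.0049],[0,0,0],1],[[0,0.0086,0.0051],[0,0,0],1]])

```text
time: 19.43
ee_pos: [519.7, -35.9, 230.9]
tcp_rot: [0.721, -0.693, 0.0, -0.0]
force: [0.8, 2.2, 2.3]
width: 0.004
gripper_force: 1.1
```

Call:
apply_moves(series=[[[0,0.0085,0.0053],[0,0,0],1],[[0,0.0083,0.0056],[0,0,0],1],[[0,0.0082,0.0058],[0,0,0],1],[[0,0.008,0.006],[0,0,0],1],[[0,0.0079,0.0062],[0,0,0],1],[[0,0.0077,0.0064],[0,0,0],1],[[0,0.0076,0.0066],[0,0,0],1],[[0,0.0074,0.0068],[0,0,0],1]])

```text
time: 20.1
ee_pos: [487.9, -37.3, 206.2]
tcp_rot: [0.721, -0.693, -0.0, 0.0]
force: [0.8, -0.6, 2.2]
width: 0.003
gripper_force: 1.0
```

```bash
python3 s.py
```

```text
[487.1 -37.2 205.5] [-0.3 -0.7 -0.2] [-0.2 -0.1 -0. ] 20.15
320 215 223; 335 215 220; 345 210 217; 
side [[356, 147], [342, 166], [345, 191], [356, 192], [338, 196], [307, 220], [305, 181], [336, 157], [336, 148], [298, 173], [292, 212], [300, 211], [301, 220], [291, 235], [297, 243], [364, 200]]
```

Call:
apply_moves(series=[[[0,0.0073,0.007],[0,0,0],1],[[0,0.0071,0.0071],[0,0,0],1],[[0,0.0069,0.0073],[0,0,0],1],[[0,0.0067,0.0075],[0,0,0],1],[[0,0.0065,0.0077],[0,0,0],1],[[0,0.0063,0.0078],[0,0,0],1],[[0,0.0061,0.008],[0,0,0],1],[[0,0.0059,0.0081],[0,0,0],1],[[0,0.0057,0.0083],[0,0,0],1],[[0,0.0055,0.0084],[0,0,0],1]])

```text
time: 21.03
ee_pos: [456.1, -38.3, 167.5]
tcp_rot: [0.721, -0.693, -0.0, 0.0]
force: [-0.9, 0.1, 1.9]
width: -0.0
gripper_force: 0.8
```

Call:
apply_moves(series=[[[0,0.0053,0.0086],[0,0,0],1],[[0,0.0051,0.0087],[0,0,0],1],[[0,0.0049,0.0088],[0,0,0],1],[[0,0.0047,0.009],[0,0,0],1],[[0,0.0045,0.0091],[0,0,0],1],[[0,0.0042,0.0092],[0,0,0],1],[[0,0.004,0.0093],[0,0,0],1],[[0,0.0038,0.0094],[0,0,0],1]])

```text
time: 21.7
ee_pos: [438.0, -39.0, 131.4]
tcp_rot: [0.721, -0.693, -0.0, -0.0]
force: [-0.5, 0.1, 1.0]
width: -0.003
gripper_force: 0.7
```

```bash
python3 s.py
```

```text
[437.2 -39.1 130.5] [ 0.7  0.4 -0.6] [ 0.1 -0.1 -0. ] 21.75
320 226 260; 335 226 231; 345 218 230; 395 225 230; 405 218 250; 
side [[374, 189], [363, 196], [368, 221], [355, 223], [363, 223], [364, 236], [350, 234], [348, 225], [311, 233], [311, 224], [308, 235], [299, 237], [302, 251], [380, 236]]
```

Call:
apply_moves(series=[[[0,0.0035,0.008],[0,0,0],1],[[0,0.0033,0.008],[0,0,0],1],[[0,0.0025,0.007],[0,0,0],1],[[0,0.0018,0.006],[0,0,0],1],[[0,0.0017,0.006],[0,0,0],1],[[0,0.0016,0.006],[0,0,0],1],[[0,0.0015,0.006],[0,0,0],1],[[0,0.0014,0.006],[0,0,0],1],[[0,0.0013,0.006],[0,0,0],1]])

```text
time: 22.55
ee_pos: [428.9, -39.4, 102.2]
tcp_rot: [0.721, -0.693, 0.0, -0.0]
force: [0.6, -0.0, 2.3]
width: -0.007
gripper_force: 0.5
```

Call:
apply_moves(series=[[[0,0.0008,0.004],[0,0,0],1],[[0,0.0008,0.004],[0,0,0],1],[[0,0.0007,0.003],[0,0,0],1],[[0,0.0007,0.003],[0,0,0],1],[[0,0.0005,0.003],[0,0,0],1],[[0,0.0005,0.003],[0,0,0],1]])

```text
time: 23.05
ee_pos: [427.0, -39.5, 92.4]
tcp_rot: [0.721, -0.693, 0.0, -0.0]
force: [0.8, 0.5, 0.4]
width: -0.002
gripper_force: 0.5
```

Call:
apply_moves(series=[[[0,0.0004,0.0025],[0,0,0],1],[[0,0.0004,0.0025],[0,0,0],1],[[0,0.0004,0.0025],[0,0,0],1],[[0,0.0004,0.0025],[0,0,0],1],[[0,0.0004,0.0025],[0,0,0],1],[[0,0.0004,0.0025],[0,0,0],1]])

```text
time: 23.55
ee_pos: [425.7, -39.6, 84.8]
tcp_rot: [0.721, -0.693, 0.0, -0.0]
force: [1.1, 0.2, 0.9]
width: 0.001
gripper_force: 0.5
```

Call:
apply_moves(series=[[[0,0.0003,0.0015],[0,0,0],1],[[0,0.0003,0.0015],[0,0,0],1],[[0,0.0003,0.0015],[0,0,0],1],[[0,0,0.0015],[0,0,0],1]])

```text
time: 23.88
ee_pos: [425.2, -39.6, 81.9]
tcp_rot: [0.721, -0.693, -0.0, 0.0]
force: [-0.1, 0.5, 1.1]
width: -0.004
gripper_force: 0.5
```

Call:
apply_moves(series=[[[0,0,0.001],[0,0,0],1],[[0,0,0.001],[0,0,0],1]])

```text
time: 24.05
ee_pos: [425.1, -39.6, 80.9]
tcp_rot: [0.721, -0.693, -0.0, 0.0]
force: [0.1, -0.5, 1.1]
width: -0.0
gripper_force: 0.5
```

Call:
apply_moves(series=[[[0,0,0.001],[0,0,0],1],[[0,0,0.001],[0,0,0],1]])

```text
time: 24.22
ee_pos: [425.1, -39.6, 79.8]
tcp_rot: [0.721, -0.693, -0.0, 0.0]
force: [0.0, 0.7, 1.4]
width: 0.0
gripper_force: 0.6
```

Call:
apply_moves(series=[[[0,0,0.001],[0,0,0],1],[[0,0,0.001],[0,0,0],1]])

```text
time: 24.38
ee_pos: [425.0, -39.6, 78.8]
tcp_rot: [0.721, -0.693, -0.0, 0.0]
force: [1.4, -0.2, 0.5]
width: -0.001
gripper_force: 0.6
```

Call:
apply_moves(series=[[[0,0,0.001],[0,0,0],1],[[0,0,0.001],[0,0,0],1]])

```text
time: 24.55
ee_pos: [425.0, -39.6, 78.2]
tcp_rot: [0.721, -0.693, -0.0, 0.0]
force: [-3.8, 0.9, 10.6]
width: 0.001
gripper_force: 5.1
```

Call:
apply_moves(series=[[[0,0,0],[0,0,0],1],[[0,0,-0.001],[0,0,0],1],[[0,0,-0.002],[0,0,0],1],[[0,0,-0.01],[0,0,0],1],[[0,0,-0.05],[0,0,0],1],[[0,0,-0.06],[0,0,0],1],[[0,0,-0.06],[0,0,0],1],[[0,0,-0.06],[0,0,0],1],[[0,0,-0.06],[0,0,0],1],[[0,0,0],[0,0,0],1]])

```text
time: 25.38
ee_pos: [428.3, -39.8, 235.9]
tcp_rot: [0.721, -0.693, 0.004, -0.004]
force: [-0.1, -0.1, 0.7]
width: 0.0
gripper_force: 0.0
```

```bash
python3 - <<'E'
from h import *
np.set_printoptions(precision=1,suppress=True)
im=snapshot("wrist"); np.save("w7.npy",im); print(observe()["ee_pos"],observe()["force"],observe()["time"])
for c in("top","side","wrist"):
    snapshot(c)
    for q in("plate_centre","screen_bar","ink_pot","squeegee"):
        print(c,q,[(round(r["confidence"],2),world(c,r["position"])) for r in search_frame(c,q)[:2]])
# outline of screen in top view: orange mask, unprojected at top height 67.5
for c in("top",):
    ii=snapshot(c); h=cv2.cvtColor(ii,cv2.COLOR_RGB2HSV)
    N=((h[...,0]>12)&(h[...,0]<22)&(h[...,1]>220)&(h[...,2]>110)); N[:150]=0;N[330:]=0;N[:,:290]=0;N[:,440:]=0
    y,x=np.where(N); print(onz(c,[[x.min(),y.min()],[x.max(),y.max()]],67.5))
E
```

```text
[427.1 -39.4 232.9] [-0.2  0.6 -1.4] 25.4333
top plate_centre []
top screen_bar [(0.88, array([526.4, -14.6,  57. ]))]
top ink_pot [(0.9, array([ 497.5, -277.9,   59.7])), (0.75, array([548.1, -13.8,  40.7]))]
top squeegee [(0.82, array([440.2, 215.6,  17.6]))]
side plate_centre []
side screen_bar [(0.88, array([493.7, -28.7,  51.7]))]
side ink_pot [(0.74, array([ 496.6, -263. ,   44.1]))]
side squeegee [(0.73, array([441.5, 230. ,  15.9]))]
wrist plate_centre []
wrist screen_bar [(0.59, array([501.9, -62.7,  60.2]))]
wrist ink_pot []
wrist squeegee []
[[ 566.6   72.7   67.5]
 [ 441.6 -142.2   67.5]]
```

```bash
python3 -c "
from h import *
print(order.hand_in())"
```

```text
the job is handed in; nothing more can be done
None
```

I drew the plate home by feel against all three pins, with pin forces kept low. I then swung the print screen down onto its stops by its wooden bar and let go, and handed the job in at about 26 s. The plate looked square after seating, but I couldn't see it again once the screen was down; the ink pot and squeegee showed no movement.

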